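# Set the doll profile template on the telescoping gauge

### The arm

A 6-joint arm with a two-finger parallel gripper is mounted at the origin on the work surface. World frame = base frame: x ahead of the robot, y to its left, z up, the work surface at z = 0. Lengths are in m, angles in rad, forces in N, time in s.
With the tool pointing down it reaches from about 0.35 to 0.975 m from the base axis. Payload 4.9 kg.
Tool frame: the origin (TCP) lies midway between the tips of the shut fingers; the grasp point (between the pads) lies 19 mm behind it; z points along the fingers, y is the line along which they close (so a half turn about z gives the same grasp; the last joint's range is limited). The gripper opens to 85 mm and grips with 20 to 120 N. Pads are 22 mm wide; open, the fingers measure 114 mm over their backs; the gripper's body (76 mm by 85 mm) begins 54 mm behind the grasp point. The pads swing forward as they close: fully open they stand 13 mm farther back than shut.
Start: joints at [1.187, 0.053, 1.613, -0, 1.476, -0.119], TCP at [0.164, 0.603, 0.231] pointing down, gripper open.
Joint ranges: [-3.01, 3.01], [-1.01, 2.22], [0.06, 2.58], [-1.02, 4.17], [0.09, 2.62], [-3.14, 3.14]. Speed limits (rad/s): [2.57, 2.57, 3.14, 3.14, 3.14, 3.14].

### API

Orientations are given as a unit quaternion [w, x, y, z].
In Python, from cell import robot, snapshot gives the robot as it stands.
- The arm moves only by the shell command python3 -m handwheel 'ROWS' [FORCE]. ROWS is JSON, a list of rows, each a list of 7 numbers: the shift along the world's x, y, z in cm, then the turn, a rotation vector about the world's x, y, z in rad, then the opening, from 0 (shut) to 1 (fully open). A call has exactly 5 rows; each row is the pose to reach, as a shift and turn from the pose commanded when the call began; what a row does not reach only later rows make up. A row lasts 1/10 s, in which the tool goes at most 50 mm and 8.59 degrees, less where a joint would pass 70% of its speed; a pose out of reach is approached as far as the arm can. A call with a gripper value outside its range is refused whole. The fingers move at their own pace and stop on an object; FORCE is the grip in N (left out, the last holds). Time passes only in rows, so rows that repeat a pose let the fingers close, or fill a call up. It gives the time, the measured TCP pose, the force, the opening and the grip force at its end, in the units of the state.
- robot.read_state(): the state, without advancing time (a new reading comes with each control period).
- snapshot(name): name is "side" or "top" or "wrist"; returns a dict with "pixels" (400x640x3 uint8, red, green, blue), "intrinsics" (3x3 intrinsics, pixels), "cam_to_world" (4x4, takes a point from camera to world coordinates); the wrist camera has in their place "T_tool_cam" (4x4, takes a point from camera to tool coordinates, whose origin is the TCP and whose axes are the flange's). Camera axes: x right, y down, z forward; pixel columns grow to the right and rows downward; lengths in m; the calibration is good to about 2 mm. A picture is of the moment at which its call begins: read the wrist's pose just before it. There is no depth.
- robot.close_job(): hands the job in; it is judged then, once.
The state is a dict: "t": time; "joint_positions": joint angles; "joint_velocities": joint speeds; "joint_efforts": joint torques, N m; "tool_pos": TCP position; "ee_rot": TCP orientation; "force": force on the tool from outside, world axes, zero at the start; "ft_torque": the same for the moment, N m; "grip_width": opening from 0.0 (shut) to 1.0 (fully open); "finger_force": force on a finger pad.
Only numpy, scipy, OpenCV 4.12 (cv2) and the standard library are available. Lean on these libraries where they do the work, as an engineer would, in place of code of your own. Each camera call takes 0.05 s, during which the arm holds its last target. There are 200 camera calls.

### The job

First take the waisted steel profile template out of the wooden rack and slide it edgewise, fully home and upright, into the slot at the end of the gauge's boom, and let go of it. Then press the round lock button on the sleeve fully down to release the boom, draw the boom out by its wooden grip until its pointer is in line with the tall index mark on the scale, and finish while still holding the grip there (the boom is sprung and pulls back if let go). Leave the other things where they are.

Things in the scene. Friction and masses are not known exactly. Their poses are not given: they have to be found in the camera images.
- template_center (a point): Centre, half-way up, of the profile template, 115 mm tall, upright in one of two rack slots (30 mm deep, 90 mm apart; rack 40 mm high). z up, y along the plate's width, x through its thickness. Steel plate 5 mm thick, 50 mm wide at the foot, 35 mm at the waist; flat beech handle on top 16 (x) x 34 (y) x 45 mm tall, its centre 35 mm above this point. 130 g, symmetric: either way round will do.
- template_foot (a point): Middle of the template's lower edge, 57.5 mm below its centre; same axes. The lowest 34 mm of the plate are 50 mm wide.
- slot_mouth (a point): Centre of the slot's mouth on top of the holder block at the boom's outer end, 82 mm above the table. y runs along slot and boom, the way the boom draws out; x across; z up. The slot is 9 mm wide (x), 58 mm long (y), 30 mm deep, with a 3 mm chamfer round its mouth; the template's foot stands on its floor when home.
- boom (a joint): How far the boom is drawn out (m): 0 fully in, as at the start, 0.13 at most; only about 1.5 mm of play while locked. A spring pulls it back in with 3 N at the start to about 5.5 N at 0.12; pulling it out moves grip, slot, template and pointer together.
- draw_grip (a point): Upright beech grip block on top of the boom, 22 mm (x) x 30 mm (y) x 50 mm tall with vertical faces; this point is inside it, 95 mm above the table; the block reaches from 64 to 114 mm. Same axes as the slot; it stands 95 mm behind the slot (towards -y) and 75 mm ahead of the lock button.
- lock_top (a point): Centre of the top of the round steel lock button, 26 mm in diameter, on top of the sleeve, 82 mm above the table; it goes straight down 7 mm.
- lock (a joint): How far the lock button is pressed (m): 0 up (boom locked), 0.007 fully down (boom free; it is free from about 0.005). About 4 N moves it (more if fast) and it stays down by itself.
- pointer (a point): Tip of the steel pointer on the boom's side, 64 mm above the table, over the scale; same axes as the slot.
- mark (a point): The tall index mark: a thin upright brass fin (3 mm along y, top 84 mm above the table) on a small brass plate on the outer side of the scale bar, 8 mm beyond the pointer's tip. Origin in the fin, 64 mm above the table; axes as the slot's. The pointer is in line when both have the same position along y (50 to 105 mm of boom travel).
- finished_doll: Gilded finished matryoshka, 110 mm tall, 68 mm across, standing; origin under its base. Bystander.
- shell: Red lacquered open lower doll shell, 45 mm tall, 74 mm across; origin under its base. Bystander.
- shell_top: Red lacquered upper doll half, 62 mm tall, 68 mm across; origin under its base. Bystander.
- cone: Cork-faced gripping cone, 50 mm tall, 60 mm across at the base; origin under its base. Bystander.
- dowel: Dark hardwood knock-out dowel lying flat, 22 x 130 x 18 mm, long side along its y; origin under its centre. Bystander.
- knife: Narrow knife with a ball top (28 mm), 112 mm tall, in the rack's other slot; origin at the middle of its lower edge. Bystander.
Mind the look-alikes: they are no part of the job. What is shaped like the part that bears template_center but green or yellow is not meant.

How it is judged:
On the way, in this order (a step that is already met when the one before it is completed fails the run):
1. the template stands fully home and upright in the boom's slot and is let go (x of template_foot in the frame of slot_mouth between -0.007 and 0.007 m and y of template_foot in the frame of slot_mouth between -0.008 and 0.008 m and z of template_foot in the frame of slot_mouth below -0.025 m and angle between template_foot's own z axis and vertical below 0.2 rad and angle between the y axis of template_foot and the y axis of slot_mouth, either way round below 0.2 rad and contact force between the fingers and anything else below 0.1 N), for 0.2 s.
2. the lock button is pressed fully down (value of joint lock above 0.0055 m), for 0.2 s.
At the end, for the whole second after the job is handed in: Fingers hold the wooden grip (over 1 N), boom still (under 10 mm/s), pointer within 5 mm of the index mark along the scale, lock button down over 5.5 mm, template foot 25 mm or more below the slot mouth, within 7 mm across and 8 mm along, tilted and turned under 0.2 rad (y of pointer in the frame of mark between -0.005 and 0.005 m and velocity of joint boom between -0.01 and 0.01 m/s and contact force between the fingers and boom_c0 above 1 N and value of joint lock above 0.0055 m and x of template_foot in the frame of slot_mouth between -0.007 and 0.007 m and y of template_foot in the frame of slot_mouth between -0.008 and 0.008 m and z of template_foot in the frame of slot_mouth below -0.025 m and angle between template_foot's own z axis and vertical below 0.2 rad and angle between the y axis of template_foot and the y axis of slot_mouth, either way round below 0.2 rad); the arm keeps its last pose, push and grip.
It fails at once if one of the other loose things is moved more than 30 mm (distance of any of finished_doll, shell, shell_top, cone, dowel, knife from where it was at the start of the episode above 0.03 m).
It also fails if it takes over 51 s, if anything falls off the work surface, if the arm or the gripper's body presses on something with over 40 N, if the wrist force passes 120 N, or if a joint passes its speed limit or range.

## Working session

There is one attempt and no reset: what is moved stays moved. The work goes in short steps, Python scripts to look and compute and a shell command to move; the robot and the scene stay as the last step left them, time stands still between calls to the robot, and variables do not carry over. Pictures are saved under pics/ and viewed, at most 10 in all, crops included, and the job is handed in when it is done.

```bash
mkdir -p pics; ls
cat > h.py <<'E'
import numpy as np, cv2, json
from cell import robot, snapshot
from scipy.spatial.transform import Rotation as R
def snap(name,f):
    s=robot.read_state(); d=snapshot(name)
    K=np.array(d["intrinsics"])
    if name=="wrist":
        T=np.eye(4); q=s["ee_rot"]; T[:3,:3]=R.from_quat([q[1],q[2],q[3],q[0]]).as_matrix(); T[:3,3]=s["tool_pos"]
        T=T@np.array(d["T_tool_cam"])
    else: T=np.array(d["cam_to_world"])
    cv2.imwrite(f"pics/{f}.png",d["pixels"][:,:,::-1]); np.savez(f"pics/{f}.npz",K=K,T=T)
def ray(f,u,v):
    c=np.load(f"pics/{f}.npz"); r=c["T"][:3,:3]@np.linalg.inv(c["K"])@[u,v,1]; return c["T"][:3,3],r
def atz(f,u,v,z):
    o,r=ray(f,u,v); return o+r*(z-o[2])/r[2]
def proj(f,p):
    c=np.load(f"pics/{f}.npz"); q=c["K"]@(c["T"][:3,:3].T@(np.array(p)-c["T"][:3,3])); return q[:2]/q[2]
def tri(obs):
    A=np.zeros((3,3));b=np.zeros(3)
    for f,u,v in obs:
        o,r=ray(f,u,v); r=r/np.linalg.norm(r); P=np.eye(3)-np.outer(r,r); A+=P;b+=P@o
    return np.linalg.solve(A,b)
E
python3 - <<'E'
from h import *
for n in("top","side","wrist"): snap(n,n+"0")
a=cv2.imread("pics/top0.png");b=cv2.imread("pics/side0.png")
for f in("top0","side0","wrist0"):
    c=np.load(f"pics/{f}.npz");print(f,c["K"][0,0],c["T"].round(3).tolist())
E
```

```text
pics
top0 399.1798059307264 [[0.016, -0.986, 0.169, 0.405], [-1.0, -0.015, 0.009, 0.029], [-0.006, -0.169, -0.986, 1.037], [0.0, 0.0, 0.0, 1.0]]
side0 412.9931291210648 [[-0.727, -0.499, 0.472, 0.121], [-0.687, 0.544, -0.482, 0.505], [-0.016, -0.674, -0.738, 0.781], [0.0, 0.0, 0.0, 1.0]]
wrist0 297.4828481310825 [[0.261, 0.922, 0.285, 0.091], [0.965, -0.249, -0.08, 0.622], [-0.003, 0.296, -0.955, 0.373], [0.0, 0.0, 0.0, 1.0]]
```

View pics/top0.png

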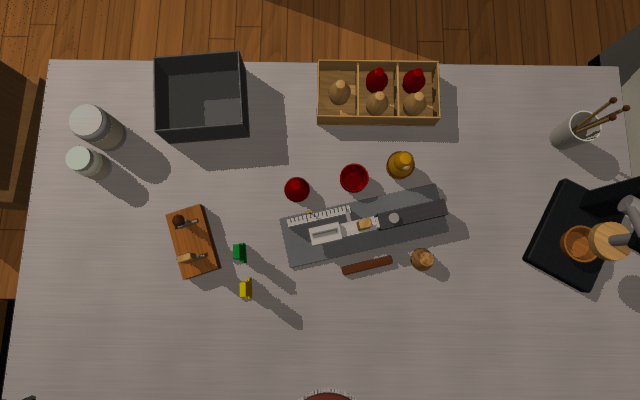

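View pics/side0.png

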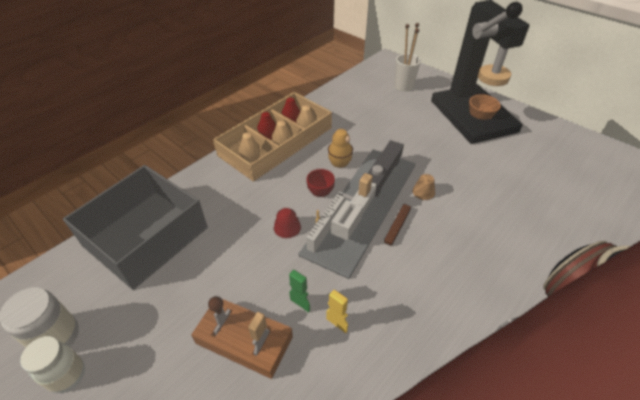

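The top view shows the rack at about (192,242). Candidates for the template are the beech-handled plate in the rack at top (190,257) / side (258,330), the green one at (239,252), the yellow one at (245,288), and the ball-topped knife at (180,221). I choose the beech-handled plate in the rack. The gauge runs from the holder at (325,233), past the grip at (367,225), to the button at (394,217). The mark is near (310,213).

Run:
```python
import cv2,numpy as np
a=cv2.imread("pics/top0.png");b=cv2.imread("pics/side0.png")
def c(i,x,y,w,h,s): return cv2.resize(i[y:y+h,x:x+w],None,fx=s,fy=s,interpolation=cv2.INTER_CUBIC)
# rack: top x160-240,y200-280 ; side x190-300,y285-375   scale 5 / 3.6
cv2.imwrite("pics/c1.png",np.hstack([c(a,160,200,80,80,5),c(b,200,290,100,100,4)]))
# gauge: top 275..455 x 180..270 (x4) ; 
cv2.imwrite("pics/c2.png",c(a,275,180,140,90,5.5))
cv2.imwrite("pics/c3.png",c(b,290,140,130,130,4.5))
```

```text
(no output)
```

View pics/c1.png

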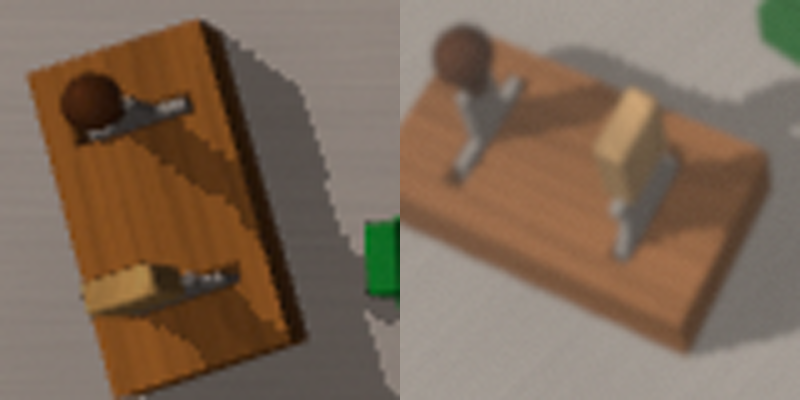

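View pics/c2.png

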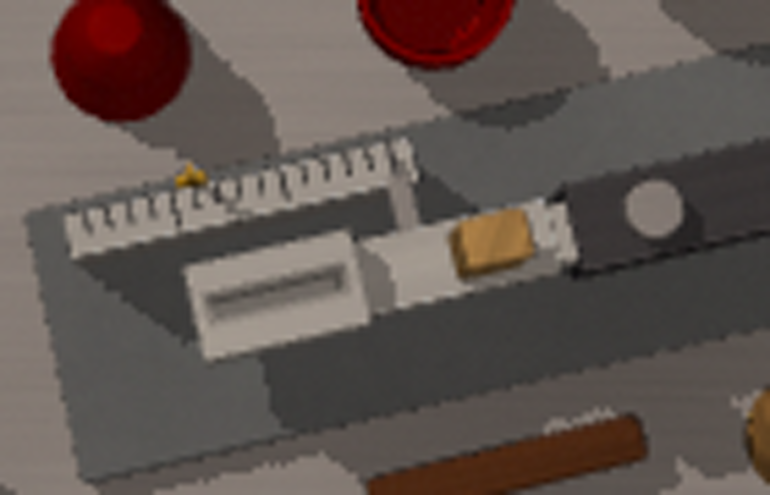

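View pics/c3.png

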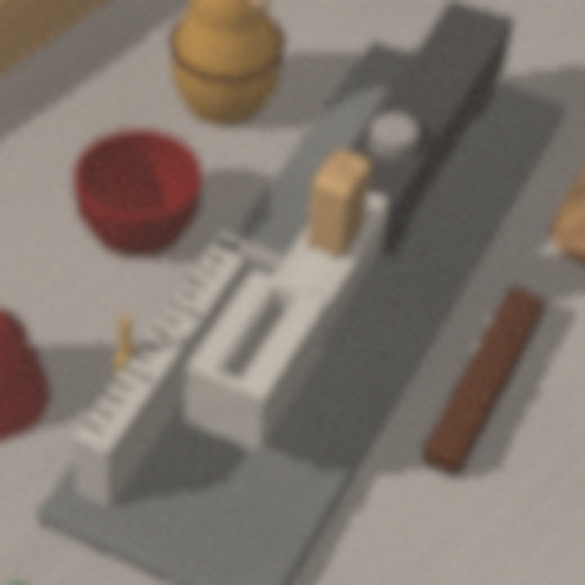

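The crops confirm it: a waisted steel plate with a flat beech handle sits in the front rack slot. In the gauge crop the slot mouth spans (207,305) to (345,275), the grip top is near (492,238), the button near (654,208), the pointer near (400,170), and the brass mark near (191,178).

Run:
```python
from h import *
np.set_printoptions(precision=4,suppress=True)
t1=lambda x,y:(160+x/5,200+y/5)
t2=lambda x,y:(275+x/5.5,180+y/5.5)
s3=lambda x,y:(290+x/4.5,140+y/4.5)
s1=lambda x,y:(200+(x-400)/4,290+y/4)
for n,p in [("rackTL",(27,73)),("TR",(203,20)),("BR",(290,345)),("BL",(115,400))]: print(n,atz("top0",*t1(*p),.04))
for n,p in [("knife slot l",(78,140)),("r",(190,103)),("temp slot r",(240,272))]: print(n,atz("top0",*t1(*p),.04))
for n,p in [("rack R",(768,155)),("rack F",(690,325)),]: print("side",n,atz("side0",*s1(*p),.04))
for n,p in [("tslot near",(622,255)),("tslot far",(675,160)),("kslot near",(455,180)),("far",(515,85))]: print("side",n,atz("side0",*s1(*p),.04))
print("slot ends top",atz("top0",*t2(207,305),.082),atz("top0",*t2(345,275),.082))
print("slot ends side",atz("side0",*s3(232,370),.082),atz("side0",*s3(283,295),.082))
for n,c in [("block",[(185,270),(350,232),(370,322),(207,360)])]:
  print(n,*[atz("top0",*t2(*p),.082) for p in c])
print("block side",*[atz("side0",*s3(*p),.082) for p in [(185,375),(265,400),(340,283),(262,262)]])
print("lock",atz("top0",*t2(654,208),.082),atz("side0",*s3(394,134),.082))
print("grip",atz("top0",*t2(492,237),.112),atz("side0",*s3(344,167),.114))
print("pointer",atz("top0",*t2(398,160),.064),"mark",atz("top0",*t2(191,165),.084),atz("top0",*t2(191,187),.064), "side",atz("side0",*s3(124,318),.084))
print("handle top",tri([("top0",*t1(116,287)),("side0",*s1(640,105))]))
print(proj("wrist0",[.4,.35,.1]),proj("wrist0",[.3,.37,.1]))
```

```text
rackTL [0.5314 0.4162 0.04  ]
TR [0.5599 0.3289 0.04  ]
BR [0.3984 0.2754 0.04  ]
BL [0.3704 0.3599 0.04  ]
knife slot l [0.4979 0.3878 0.04  ]
r [0.5175 0.3327 0.04  ]
temp slot r [0.4336 0.3023 0.04  ]
side rack R [0.3992 0.279  0.04  ]
side rack F [0.3677 0.3592 0.04  ]
side tslot near [0.4137 0.3588 0.04  ]
side tslot far [0.4298 0.3109 0.04  ]
side kslot near [0.4987 0.3888 0.04  ]
side far [0.5164 0.3381 0.04  ]
slot ends top [0.4813 0.0429 0.082 ] [ 0.4954 -0.017   0.082 ]
slot ends side [0.4798 0.0418 0.082 ] [ 0.493  -0.0132  0.082 ]
block [0.4964 0.0528 0.082 ] [ 0.5142 -0.019   0.082 ] [ 0.4751 -0.028   0.082 ] [0.4575 0.0425 0.082 ]
block side [0.4946 0.0598 0.082 ] [0.4559 0.0454 0.082 ] [ 0.4769 -0.0392  0.082 ] [ 0.5155 -0.0237  0.082 ]
lock [ 0.5269 -0.1519  0.082 ] [ 0.524  -0.1466  0.082 ]
grip [ 0.5096 -0.0776  0.112 ] [ 0.5094 -0.0795  0.114 ]
pointer [ 0.549  -0.0412  0.064 ] mark [0.5424 0.051  0.084 ] [0.5354 0.0513 0.064 ] side [0.5405 0.0539 0.084 ]
handle top [0.4215 0.3302 0.1347]
[170.1006 413.9801] [151.2656 348.3397]
```

View pics/wrist0.png

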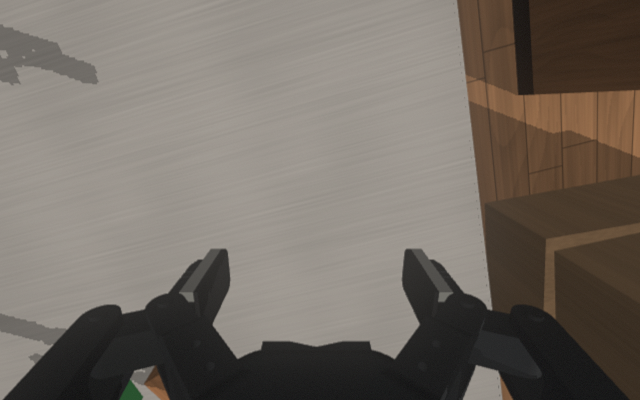

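The wrist picture shows only bare table, so it adds nothing. The top and side estimates agree within about 2 mm: template near (0.422, 0.3305), yaw about 18.4°, and slot near (0.487, 0.013), yaw about 13.4°. Next I'll work out the turn.

```bash
cat >> h.py <<'E'
def go(x,y,z,yawdeg,extra=None):
    "yaw: world yaw of tool y axis (mod 180); tool down. prints shift cm and rotvec from the current pose"
    s=robot.read_state(); q=s["ee_rot"]; r=R.from_quat([q[1],q[2],q[3],q[0]]); m=r.as_matrix()
    best=None
    for k in(0,180):
        a=np.radians(yawdeg+k); ty=np.array([np.cos(a),np.sin(a),0]); tz=np.array([0,0,-1.])
        rv=(R.from_matrix(np.c_[np.cross(ty,tz),ty,tz])*r.inv()).as_rotvec()
        if best is None or np.linalg.norm(rv)<np.linalg.norm(best): best=rv
    print("t",s["t"],"pos",np.round(s["tool_pos"],4),"yaw",np.degrees(np.arctan2(m[1,1],m[0,1])).round(2),"q6",round(s["joint_positions"][5],2))
    print("cm",((np.array([x,y,z])-s["tool_pos"])*100).round(2),"rv",best.round(3),"f",np.round(s["force"],1),"w",round(s["grip_width"],3),"ff",np.round(s["finger_force"],1))
E
python3 -c "
from h import *
go(.422,.3305,.20,18.4)"
```

```text
t 0.15 pos [0.1634 0.6028 0.2304] yaw 74.83 q6 -0.12
cm [ 25.86 -27.23  -3.04] rv [ 0.001 -0.001 -0.985] f [ 0.8 -0.6  1. ] w 1.004 ff 0.0
```

```bash
python3 -m handwheel '[[3,-3.2,0,0,0,-0.12],[6,-6.4,0,0,0,-0.24],[9,-9.6,0,0,0,-0.36],[12,-12.8,0,0,0,-0.48],[15,-16,0,0,0,-0.6]]' 40
python3 -m handwheel '[[3,-3,0,0,0,-0.12],[6,-6,-1,0,0,-0.24],[9,-9,-2,0,0,-0.33],[10.8,-11.2,-3,0,0,-0.385],[10.8,-11.2,-3,0,0,-0.385]]'
python3 - <<'E'
from h import *
go(.422,.3305,.12,18.4)
snap("wrist","w1"); snap("side","s1"); snap("top","t1")
E
```

```text
t 0.15 pos [0.1634 0.6028 0.2304] yaw 74.83 q6 -0.12
cm [ 25.86 -27.23 -11.04] rv [ 0.001 -0.001 -0.985] f [ 0.8 -0.6  1. ] w 1.004 ff 0.0validation failed for argument at $[0]...
validation failed for argument at $[0]...
```

View pics/w1.png

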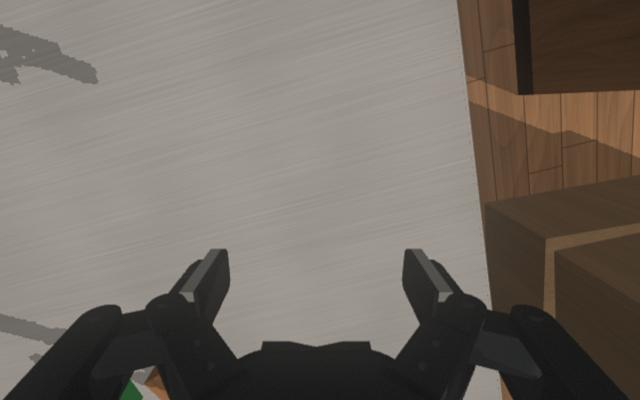

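I left out the opening column, so both calls were refused and nothing moved.

```bash
python3 -m handwheel '[[3,-3.2,0,0,0,-0.12,1],[6,-6.4,0,0,0,-0.24,1],[9,-9.6,0,0,0,-0.36,1],[12,-12.8,0,0,0,-0.48,1],[15,-16,0,0,0,-0.6,1]]' 40 &&
python3 -m handwheel '[[3,-3,0,0,0,-0.12,1],[6,-6,-1,0,0,-0.24,1],[9,-9,-2,0,0,-0.33,1],[10.8,-11.2,-3,0,0,-0.385,1],[10.8,-11.2,-3,0,0,-0.385,1]]'
python3 - <<'E'
from h import *
go(.422,.3305,.12,18.4)
snap("wrist","w1"); snap("side","s1")
E
```

```text
t: 0.8
tool_pos: [0.3144, 0.4419, 0.2314]
ee_rot: [0.0, 0.421, 0.907, 0.0]
force: [0.7, 0.4, -0.6]
grip_width: 0.999
finger_force: 0.0
t: 1.3
tool_pos: [0.4226, 0.3283, 0.1995]
ee_rot: [-0.0, 0.587, 0.81, -0.002]
force: [-0.2, -0.1, -0.2]
grip_width: 1.0
finger_force: 0.0
t 1.3 pos [0.4226 0.3283 0.1995] yaw 18.1 q6 0.21
cm [-0.06  0.22 -7.95] rv [ 0.002 -0.002  0.005] f [-0.2 -0.1 -0.2] w 1.0 ff 0.0
```

View pics/w1.png

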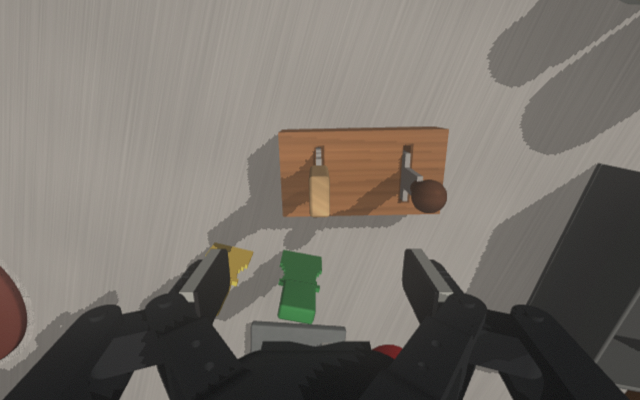

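Run:
```python
from h import *
c=np.load("pics/w1.npz");print(c["T"].round(3).tolist())
a=np.radians(18.4);u=np.array([-np.sin(a),np.cos(a),0]);n=np.array([np.cos(a),np.sin(a),0])
for z in(.125,.08):
  for i in(-.017,.017):
    for j in(-.008,.008): print(z,i,j,proj("w1",np.array([.422,.3305,z])+u*i+n*j).round(1))
for p in ([.5314,.4162,.04],[.5599,.3289,.04],[.3984,.2754,.04],[.3704,.3599,.04]): print(proj("w1",p).round(1))
for i in (-.025,.025): print("plate end",proj("w1",np.array([.422,.3305,.04])+u*i).round(1))
```

```text
[[0.95, 0.298, 0.09, 0.4], [0.311, -0.907, -0.284, 0.4], [-0.003, 0.298, -0.954, 0.342], [0.0, 0.0, 0.0, 1.0]]
0.125 -0.017 -0.008 [305.4 222.6]
0.125 -0.017 0.008 [325.7 222.5]
0.125 0.017 -0.008 [304.7 180.7]
0.125 0.017 0.008 [325.9 180.6]
0.08 -0.017 -0.008 [307.1 204.1]
0.08 -0.017 0.008 [324.3 204. ]
0.08 0.017 -0.008 [306.6 168.2]
0.08 0.017 0.008 [324.4 168.1]
[447.2 129.8]
[436.  216.1]
[279.4 216.4]
[275.8 133.2]
plate end [315.9 199. ]
plate end [315.6 152.2]
```

The wrist view shows the beech handle at about (319,192) and the plate slot at (319,155). The rack corners lie within about 3 px of prediction, so I'll measure the handle numerically.

Run:
```python
from h import *
from scipy.optimize import least_squares
def mask(f,box):
    x,y,w,h=box; i=cv2.imread(f"pics/{f}.png")[y:y+h,x:x+w].astype(int); b,g,r=i[...,0],i[...,1],i[...,2]
    m=((g>0.62*r)&(r-b>35)&(r>110)).astype(np.uint8)
    n,l,s,_=cv2.connectedComponentsWithStats(m); k=1+s[1:,4].argmax(); ys,xs=np.nonzero(l==k)
    print(f,s[k]+[x,y,0,0,0]); return cv2.convexHull(np.c_[xs+x,ys+y].astype(np.float32))[:,0], s[k,4]
def sil(f,p):
    a=p[2];u=np.array([-np.sin(a),np.cos(a),0]);n=np.array([np.cos(a),np.sin(a),0])
    P=[proj(f,np.array([p[0],p[1],z])+u*i+n*j) for z in(.125,.08) for i in(-.017,.017) for j in(-.008,.008)]
    return cv2.convexHull(np.array(P,np.float32))
obs={"w1":mask("w1",(295,140,50,90)),"top0":mask("top0",(170,245,30,20)),"side0":mask("side0",(243,308,28,35))}
def sup(pts,k=16):
    t=np.arange(k)*2*np.pi/k; return (pts@np.c_[np.cos(t),np.sin(t)].T).max(0)
def fit(keys):
    w={"w1":1,"top0":1.5,"side0":1}
    f=lambda p:np.concatenate([w[k]*(sup(sil(k,[.422+p[0]/100,.3305+p[1]/100,np.radians(18.4)+p[2]/10])[:,0])-sup(obs[k][0])) for k in keys])
    r=least_squares(f,[0,0,0],diff_step=1e-2,loss="soft_l1"); print(keys,(.422+r.x[0]/100).round(4),(.3305+r.x[1]/100).round(4),(18.4+np.degrees(r.x[2]/10)).round(2),r.cost)
for k in(["w1"],["top0"],["side0"],["top0","side0"],["w1","top0","side0"]): fit(k)
```

```text
w1 [ 295  140   50   77 3062]
top0 [176 252  15  11  97]
side0 [243 308  28  35 567]
['w1'] 0.422 0.3305 18.4 256.5053679710745
['top0'] 0.422 0.3305 18.4 71.87567152792073
['side0'] 0.422 0.3305 18.4 72.41245165523551
['top0', 'side0'] 0.422 0.3305 18.4 144.28812318315622
['w1', 'top0', 'side0'] 0.422 0.3305 18.4 400.79349115423065
```

```bash
cat > fit.py <<'E'
from h import *
from scipy.optimize import minimize
def crop(f,box):
    x,y,w,h=box; return cv2.imread(f"pics/{f}.png")[y:y+h,x:x+w]
def mask(f,box,thr):
    i=crop(f,box).astype(int); b,g,r=i[...,0],i[...,1],i[...,2]
    m=((g>thr*r)&(r-b>30)&(r>100)).astype(np.uint8)
    n,l,s,_=cv2.connectedComponentsWithStats(m); k=1+s[1:,4].argmax(); ys,xs=np.nonzero(l==k)
    print(f,s[k]); return np.c_[xs+box[0],ys+box[1]].astype(float)
def sil(f,p,zs,hy,hx):
    a=p[2];u=np.array([-np.sin(a),np.cos(a),0]);n=np.array([np.cos(a),np.sin(a),0])
    return np.array([proj(f,np.array([p[0],p[1],z])+u*i+n*j) for z in zs for i in(-hy,hy) for j in(-hx,hx)])
t=np.arange(24)*2*np.pi/24; D=np.c_[np.cos(t),np.sin(t)].T
def fit(obs,keys,p0,zs,hy,hx):
    f=lambda q:sum(np.abs((sil(k,[p0[0]+q[0]/100,p0[1]+q[1]/100,np.radians(p0[2]+q[2]*5)],zs,hy,hx)@D).max(0)-(obs[k]@D).max(0)-.4).mean() for k in keys)
    r=minimize(f,[0,0,0],method="Nelder-Mead",options=dict(initial_simplex=[[0,0,0],[.5,0,0],[0,.5,0],[0,0,.6]])); q=r.x
    print(keys,np.round([p0[0]+q[0]/100,p0[1]+q[1]/100,p0[2]+q[2]*5],4),round(r.fun,2))
E
python3 - <<'E'
from fit import *
for u,v in((319,195),(319,175),(300,180)): print(cv2.imread("pics/w1.png")[v,u])
for u,v in((259,325),(250,345)): print(cv2.imread("pics/side0.png")[v,u])
obs={"w1":mask("w1",(295,140,50,90),.7),"top0":mask("top0",(170,245,30,20),.7),"side0":mask("side0",(243,308,28,35),.7)}
for k in(["w1"],["top0"],["side0"],["top0","side0"],["w1","top0","side0"]): fit(obs,k,(.422,.3305,18.4),(.08,.125),.017,.008)
E
```

```text
[106 147 179]
[ 72  96 118]
[ 59  81 112]
[ 76 100 123]
[ 75 108 154]
w1 [   0    0   50   77 3583]
top0 [ 6  8 15 12 97]
side0 [  0   0  28  35 639]
['w1'] [ 0.415   0.3346 25.6498] 16.41
['top0'] [ 0.4216  0.3444 21.7793] 2.05
['side0'] [0.427  0.3402 7.2434] 3.89
['top0', 'side0'] [0.4237 0.3369 9.9911] 6.41
['w1', 'top0', 'side0'] [ 0.4254  0.3379 24.5581] 22.95
```

```bash
python3 -c "
import cv2
i=cv2.imread('pics/w1.png')[120:230,260:380]
cv2.imwrite('pics/c4.png',cv2.resize(i,None,fx=5,fy=5,interpolation=cv2.INTER_CUBIC))"
```

```text
(no output)
```

View pics/c4.png

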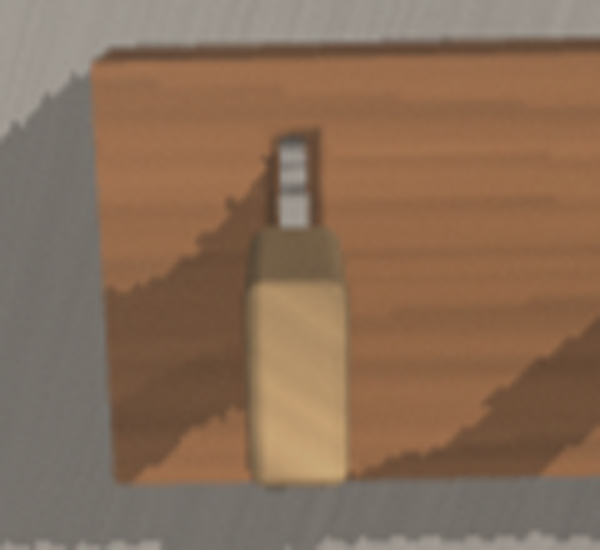

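The handle's top face spans pixels (309–330, 176–216), so the template sits about 3 mm further along its +y than I assumed. I'll target (0.422, 0.333).

```bash
python3 -m handwheel '[[0,0.5,-3,0,0,0,1],[0,0.5,-6,0,0,0,1],[0,0.5,-8.5,0,0,0,1],[0,0.5,-10.5,0,0,0,1],[0,0.5,-11.6,0,0,0,1]]' 60 &&
python3 -m handwheel '[[0,0,0,0,0,0,0],[0,0,0,0,0,0,0],[0,0,0,0,0,0,0],[0,0,0,0,0,0,0],[0,0,0,0,0,0,0]]' 60
python3 - <<'E'
from h import *
go(.422,.333,.083,18.4)
E
```

```text
t: 1.9
tool_pos: [0.42, 0.3369, 0.0838]
ee_rot: [-0.001, 0.584, 0.812, -0.001]
force: [-0.5, -0.3, 0.6]
grip_width: 0.999
finger_force: 0.0
t: 2.4
tool_pos: [0.4223, 0.3366, 0.0866]
ee_rot: [0.0, 0.585, 0.811, 0.001]
force: [1.4, 0.5, -1.0]
grip_width: 0.179
finger_force: 58.3
t 2.4 pos [0.4223 0.3366 0.0866] yaw 18.39 q6 0.21
cm [-0.03 -0.36 -0.36] rv [-0.001  0.002  0.   ] f [ 1.4  0.5 -1. ] w 0.179 ff 58.3
```

```bash
python3 -m handwheel '[[0,0,1.5,0,0,0,0],[0,0,4,0,0,0,0],[0,0,7,0,0,0,0],[0,0,10,0,0,0,0],[0,0,13,0,0,0,0]]' &&
python3 -m handwheel '[[0.5,-3,0,0,0,0,0],[1.5,-7,0,0,0,0,0],[2.4,-11.5,0,0,0,-0.03,0],[3.3,-16,0,0,0,-0.06,0],[4.2,-20.5,0,0,0,-0.087,0]]' &&
python3 -m handwheel '[[1,-4.5,0,0,0,0,0],[1.8,-8.5,0,0,0,0,0],[2.3,-11.65,0,0,0,0,0],[2.3,-11.65,0,0,0,0,0],[2.3,-11.65,0,0,0,0,0]]'
python3 - <<'E'
from h import *
go(.4867,.0145,.17,13.4)
for i in range(3):
    snap("top",f"t2{i}")
    print(np.round(robot.read_state()["tool_pos"],4))
snap("side","s2"); snap("wrist","w2")
d=lambda f,x,y,w,h,s: cv2.resize(cv2.imread(f"pics/{f}.png")[y:y+h,x:x+w],None,fx=s,fy=s,interpolation=cv2.INTER_CUBIC)
cv2.imwrite("pics/c5.png",np.hstack([d("w2",200,100,240,300,2),cv2.resize(d("s2",290,120,110,150,4),(320,600))]))
E
```

```text
t: 2.9
tool_pos: [0.4212, 0.3359, 0.2173]
ee_rot: [-0.0, 0.585, 0.811, -0.0]
force: [0.1, 0.0, -1.5]
grip_width: 0.182
finger_force: 59.3
t: 3.4
tool_pos: [0.4633, 0.1296, 0.2163]
ee_rot: [0.0, 0.62, 0.785, 0.0]
force: [1.1, -0.6, -1.0]
grip_width: 0.181
finger_force: 59.4
t: 3.9
tool_pos: [0.4863, 0.0144, 0.2158]
ee_rot: [-0.0, 0.62, 0.784, 0.0]
force: [0.1, 0.2, -1.2]
grip_width: 0.181
finger_force: 59.3
t 3.9 pos [0.4863 0.0144 0.2158] yaw 13.31 q6 -0.36
cm [ 0.04  0.01 -4.58] rv [-0.001 -0.     0.002] f [ 0.1  0.2 -1.2] w 0.181 ff 59.3
[0.4863 0.0151 0.2157]
[0.4863 0.0155 0.2156]
[0.4863 0.0157 0.2155]
```

View pics/c5.png

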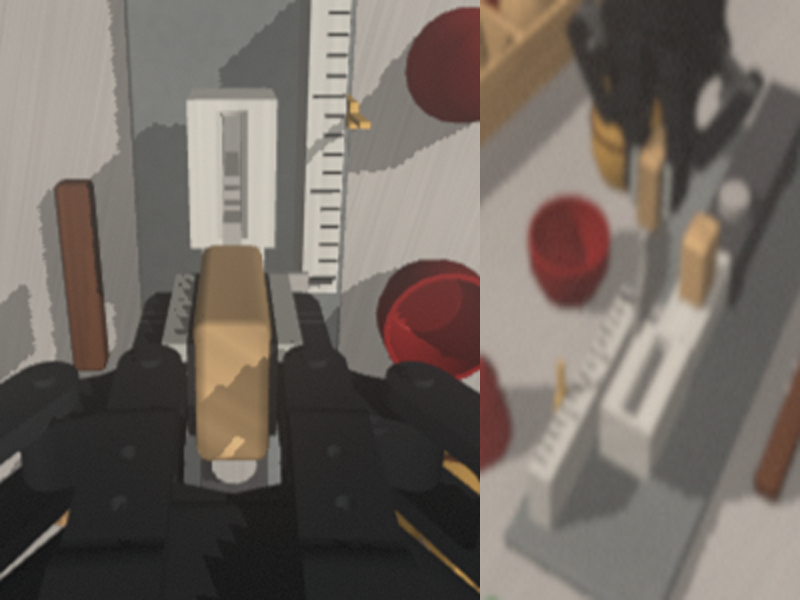

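The template hangs upright in the gripper. In the wrist crop the handle's top face spans (195–270, 322–460) and the slot is centred near (233,172), in line with the plate; I'll compute the offset between them.

Run:
```python
from h import *
s=robot.read_state();p=np.array(s["tool_pos"])
w=lambda x,y:(200+x/2,100+y/2)
zt=.2150+.040
a=np.radians(13.4);u=np.array([-np.sin(a),np.cos(a),0]);n=np.array([np.cos(a),np.sin(a),0])
hs=[atz("w2",*w(*q),zt) for q in((195,322),(270,322),(195,460),(270,460))]
h=np.mean(hs,0); sl=[atz("w2",*w(*q),.082) for q in((234,113),(232,237))]; m=np.mean(sl,0)
print("handle width/len",[np.linalg.norm(hs[0]-hs[1]),np.linalg.norm(hs[0]-hs[2])],"slot len",np.linalg.norm(sl[0]-sl[1]))
print("handle-tcp u,n mm",((h-p)@u*1e3).round(1),((h-p)@n*1e3).round(1))
print("slot",m.round(4),"slot-handle u,n",((m-h)@u*1e3).round(1),((m-h)@n*1e3).round(1),"yaw slot",np.degrees(np.arctan2(*(-(sl[0]-sl[1])[:2]*[1,-1]))))
b=[atz("w2",*w(*q),.082) for q in((187,98),(276,98),(276,247),(187,247))];print("block c",np.mean(b,0).round(4))
```

```text
handle width/len [np.float64(0.014633248147054573), np.float64(0.03278882682371374)] slot len 0.062122882127675826
handle-tcp u,n mm -0.1 0.8
slot [0.4884 0.0128 0.082 ] slot-handle u,n -3.2 0.5 yaw slot 12.687170478625662
block c [0.4875 0.0134 0.082 ]
```

```bash
python3 -m handwheel '[[0.1,-0.2,-2,0,0,0,0],[0.1,-0.2,-4,0,0,0,0],[0.1,-0.2,-5.2,0,0,0,0],[0.1,-0.2,-5.7,0,0,0,0],[0.1,-0.2,-6.2,0,0,0,0]]' &&
python3 -m handwheel '[[0,0,-0.4,0,0,0,0],[0,0,-0.8,0,0,0,0],[0,0,-1.2,0,0,0,0],[0,0,-1.6,0,0,0,0],[0,0,-2,0,0,0,0]]'
```

```text
t: 4.65
tool_pos: [0.4877, 0.013, 0.1533]
ee_rot: [0.0, 0.619, 0.785, 0.0]
force: [0.3, -0.3, -1.6]
grip_width: 0.181
finger_force: 59.3
t: 5.15
tool_pos: [0.4877, 0.0127, 0.1332]
ee_rot: [0.0, 0.62, 0.785, 0.0]
force: [-0.1, 0.4, -2.0]
grip_width: 0.186
finger_force: 59.3
```

The foot is 24 mm into the slot with no resistance.

```bash
python3 -m handwheel '[[0,0,-0.2,0,0,0,0],[0,0,-0.4,0,0,0,0],[0,0,-0.5,0,0,0,0],[0,0,-0.6,0,0,0,0],[0,0,-0.6,0,0,0,0]]'
```

```text
t: 5.65
tool_pos: [0.4878, 0.0127, 0.1285]
ee_rot: [0.0, 0.62, 0.785, -0.0]
force: [-2.8, 0.4, 5.2]
grip_width: 0.179
finger_force: 60.1
```

```bash
python3 -m handwheel '[[0,0,0,0,0,0,1],[0,0,0,0,0,0,1],[0,0,0,0,0,0,1],[0,0,0,0,0,0,1],[0,0,0,0,0,0,1]]' && python3 -m handwheel '[[0,0,0,0,0,0,1],[0,0,0,0,0,0,1],[0,0,2,0,0,0,1],[0,0,5,0,0,0,1],[0,0,9,0,0,0,1]]'
python3 - <<'E'
from h import *
go(.5255,-.1505,.20,13.4)
for n in("top","side","wrist"): snap(n,n+"3")
E
```

```text
t: 6.15
tool_pos: [0.4875, 0.0127, 0.1272]
ee_rot: [-0.0, 0.62, 0.785, -0.0]
force: [-0.1, 0.4, -0.1]
grip_width: 0.997
finger_force: 0.0
t: 6.65
tool_pos: [0.4861, 0.0129, 0.2161]
ee_rot: [-0.002, 0.62, 0.785, -0.001]
force: [1.2, -0.2, -1.4]
grip_width: 0.997
finger_force: 0.0
t 6.65 pos [0.4861 0.0129 0.2161] yaw 13.41 q6 -0.36
cm [  3.94 -16.34  -1.61] rv [-0.001 -0.005 -0.   ] f [ 1.2 -0.2 -1.4] w 0.997 ff 0.0
```

```bash
python3 -m handwheel '[[1,-4,0,0,0,0,0.5],[2,-8.2,0,0,0,0,0],[3,-12.5,0,0,0,0,0],[3.9,-16.4,-2,0,0,0,0],[3.9,-16.4,-5,0,0,0,0]]' 60 && python3 -m handwheel '[[0,0,-3,0,0,0,0],[0,0,-5,0,0,0,0],[0,0,-6.5,0,0,0,0],[0,0,-6.5,0,0,0,0],[0,0,-6.5,0,0,0,0]]'
python3 - <<'E'
from h import *
go(.5265,-.151,.082,13.4)
i=cv2.imread("pics/wrist3.png").astype(int)
a=np.radians(13.4);u=np.array([-np.sin(a),np.cos(a),0]);n=np.array([np.cos(a),np.sin(a),0])
for z in(.167,):
  for e in range(-24,25,4):
    x,y=proj("wrist3",np.array([.4875,.013,z])+u*e/1e3).round().astype(int); X,Y=proj("wrist3",np.array([.4875,.013,z])+n*e/1e3).round().astype(int)
    print(e,(x,y),i[min(y,399),x],(X,Y),i[min(Y,399),X])
E
```

```text
t: 7.3
tool_pos: [0.528, -0.1558, 0.1678]
ee_rot: [0.002, 0.622, 0.783, -0.0]
force: [-0.5, 1.0, -0.9]
grip_width: 0.142
finger_force: 0.0
t: 7.8
tool_pos: [0.5266, -0.1512, 0.1023]
ee_rot: [-0.0, 0.62, 0.785, -0.0]
force: [0.2, -0.2, 0.2]
grip_width: -0.002
finger_force: 0.0
t 7.8 pos [ 0.5266 -0.1512  0.1023] yaw 13.42 q6 -0.65
cm [-0.01  0.02 -2.03] rv [-0. -0. -0.] f [ 0.2 -0.2  0.2] w -0.002 ff 0.0
-24 (np.int64(310), np.int64(241)) [186 198 203] (np.int64(276), np.int64(211)) [91 95 95]
-20 (np.int64(310), np.int64(236)) [186 199 203] (np.int64(282), np.int64(211)) [90 93 95]
-16 (np.int64(310), np.int64(231)) [122 168 206] (np.int64(287), np.int64(211)) [91 95 95]
-12 (np.int64(310), np.int64(226)) [128 176 210] (np.int64(293), np.int64(211)) [136 144 147]
-8 (np.int64(310), np.int64(221)) [120 166 203] (np.int64(298), np.int64(211)) [137 144 148]
-4 (np.int64(310), np.int64(216)) [123 169 207] (np.int64(304), np.int64(211)) [118 164 200]
0 (np.int64(310), np.int64(211)) [114 157 192] (np.int64(310), np.int64(211)) [114 157 192]
4 (np.int64(310), np.int64(205)) [114 155 189] (np.int64(315), np.int64(211)) [116 159 194]
8 (np.int64(310), np.int64(200)) [111 152 185] (np.int64(321), np.int64(211)) [101 133 160]
12 (np.int64(310), np.int64(195)) [115 157 191] (np.int64(326), np.int64(211)) [186 198 203]
16 (np.int64(309), np.int64(189)) [ 82 107 127] (np.int64(332), np.int64(211)) [113 119 121]
20 (np.int64(309), np.int64(184)) [ 80 106 126] (np.int64(338), np.int64(211)) [93 97 98]
24 (np.int64(309), np.int64(178)) [ 84 108 127] (np.int64(343), np.int64(211)) [86 91 95]
```

The pixels show the template standing centred, with its handle top at the home height. Next is the button.

```bash
python3 -m handwheel '[[0,0,-1.5,0,0,0,0],[0,0,-1.9,0,0,0,0],[0,0,-2.1,0,0,0,0],[0,0,-2.3,0,0,0,0],[0,0,-2.5,0,0,0,0]]' && python3 -m handwheel '[[0,0,-0.1,0,0,0,0],[0,0,-0.2,0,0,0,0],[0,0,-0.3,0,0,0,0],[0,0,-0.3,0,0,0,0],[0,0,-0.3,0,0,0,0]]'
```

```text
t: 8.3
tool_pos: [0.5268, -0.1513, 0.0778]
ee_rot: [0.0, 0.62, 0.785, 0.0]
force: [-1.1, 0.6, 3.9]
grip_width: -0.005
finger_force: 1.8
t: 8.8
tool_pos: [0.5268, -0.1513, 0.075]
ee_rot: [0.0, 0.62, 0.785, 0.0]
force: [-1.4, 1.6, 7.5]
grip_width: 0.0
finger_force: 3.1
```

```bash
python3 -m handwheel '[[0,0,-0.05,0,0,0,0],[0,0,-0.1,0,0,0,0],[0,0,-0.15,0,0,0,0],[0,0,-0.15,0,0,0,0],[0,0,-0.15,0,0,0,0]]'
```

```text
t: 9.3
tool_pos: [0.5268, -0.1514, 0.0749]
ee_rot: [-0.0, 0.62, 0.785, -0.0]
force: [-6.8, 2.7, 13.6]
grip_width: -0.0
finger_force: 6.9
```

The button is at its stop: 7 mm down and 13.6 N. Up and over to the grip.

```bash
python3 -m handwheel '[[0,0,3,0,0,0,0],[0,0,6,0,0,0,0],[0,0,8.5,0,0,0,1],[-0.8,3.6,9,0,0,0,1],[-1.7,7.2,9,0,0,0,1]]' && python3 -m handwheel '[[0,0,0,0,0,0,1],[0,0,0,0,0,0,1],[0,0,0,0,0,0,1],[0,0,0,0,0,0,1],[0,0,0,0,0,0,1]]'
python3 - <<'E'
from h import *
go(.5093,-.079,.08,13.4)
E
```

```text
t: 9.8
tool_pos: [0.5108, -0.0796, 0.1646]
ee_rot: [0.002, 0.621, 0.784, 0.001]
force: [0.2, 0.5, 0.3]
grip_width: 0.512
finger_force: 0.0
t: 10.3
tool_pos: [0.5097, -0.08, 0.1626]
ee_rot: [-0.0, 0.62, 0.784, -0.0]
force: [0.1, -0.4, -0.3]
grip_width: 1.001
finger_force: 0.0
t 10.3 pos [ 0.5097 -0.08    0.1626] yaw 13.35 q6 -0.53
cm [-0.04  0.1  -8.26] rv [ 0.    -0.     0.001] f [ 0.1 -0.4 -0.3] w 1.001 ff 0.0
```

```bash
python3 -m handwheel '[[0,0.1,-3,0,0,0,1],[0,0.1,-5.5,0,0,0,1],[0,0.1,-7.5,0,0,0,1],[0,0.1,-8.2,0,0,0,1],[0,0.1,-8.2,0,0,0,1]]' 100 && python3 -m handwheel '[[0,0,0,0,0,0,0],[0,0,0,0,0,0,0],[0,0,0,0,0,0,0],[0,0,0,0,0,0,0],[0,0,0,0,0,0,0]]' 100
python3 - <<'E'
from h import *
go(.5093,-.079,.08,13.4)
snap("top","t4")
# travel from earlier measures: gauge crop of top0 (5.5x, offset 275,180)
t2=lambda x,y:(275+x/5.5,180+y/5.5)
a=np.radians(13.4);u=np.array([-np.sin(a),np.cos(a),0])
for px in((398,150),(400,200)):
  p=atz("top0",*t2(*px),.064)
  for q,z in(((191,165),.084),((191,187),.064)): print(px,(atz("top0",*t2(*q),z)-p)@u)
E
```

```text
t: 10.8
tool_pos: [0.5088, -0.0784, 0.0796]
ee_rot: [-0.001, 0.62, 0.785, -0.0]
force: [0.3, -0.5, 0.2]
grip_width: 1.0
finger_force: 0.0
t: 11.3
tool_pos: [0.5096, -0.0785, 0.0818]
ee_rot: [0.0, 0.619, 0.785, -0.0]
force: [-3.8, -1.1, 5.9]
grip_width: 0.244
finger_force: 99.5
t 11.3 pos [ 0.5096 -0.0785  0.0818] yaw 13.46 q6 -0.53
cm [-0.03 -0.05 -0.18] rv [ 0.001 -0.    -0.001] f [-3.8 -1.1  5.9] w 0.244 ff 99.5
(398, 150) 0.0922529326319916
(398, 150) 0.09415076515527261
(400, 200) 0.08795586550984327
(400, 200) 0.0898536980331243
```

```bash
python3 -m handwheel '[[-0.2,0.9,0,0,0,0,0],[-0.4,1.8,0,0,0,0,0],[-0.65,2.7,0,0,0,0,0],[-0.85,3.6,0,0,0,0,0],[-1.05,4.5,0,0,0,0,0]]' && python3 -m handwheel '[[-0.2,0.9,0,0,0,0,0],[-0.4,1.8,0,0,0,0,0],[-0.6,2.7,0,0,0,0,0],[-0.8,3.5,0,0,0,0,0],[-0.8,3.5,0,0,0,0,0]]'
python3 - <<'E'
from h import *
go(.5093,-.079,.08,13.4)
for n in("top","side","wrist"): snap(n,n+"5")
a=np.radians(13.4);u=np.array([-np.sin(a),np.cos(a),0]);n=np.array([np.cos(a),np.sin(a),0]); o=np.array([.4875,.013,0])
for f in("top0","top5","wrist5","side0","side5"):
    i=cv2.imread(f"pics/{f}.png"); g=cv2.cvtColor(i,cv2.COLOR_BGR2GRAY)
    def val(l,s,z):
        x,y=proj(f,o+n*l+u*s+[0,0,z]); 
        return cv2.getRectSubPix(g,(1,1),(float(x),float(y)))[0,0] if 0<=x<640 and 0<=y<400 else -1
    lo=-90 if f=="top0" or f=="side0" else -10
    print(f,"u from",lo)
    for l in(.026,.030,.034,.038,.042,.046): print(int(l*1e3),*[val(l,s/1e3,.064) for s in range(lo,lo+62,2)])
    h=i.astype(int); m=(h[...,2]-h[...,0]>60)&(h[...,1]-h[...,0]>35)
    ys,xs=np.nonzero(m); 
    P=[(atz(f,x,y,.074)-o) for x,y in zip(xs,ys)]; Q=[(x,y,*np.round(((p@n)*1e3,(p@u)*1e3),1)) for x,y,p in zip(xs,ys,P) if 45<(p@n)*1e3<80 and -20<(p@u)*1e3<70]
    print("brass",len(Q),[(int(q[0]),int(q[1]),float(q[2]),float(q[3])) for q in Q][::max(1,len(Q)//14)])
E
```

```text
t: 11.85
tool_pos: [0.4988, -0.0346, 0.0818]
ee_rot: [0.001, 0.619, 0.785, -0.002]
force: [-5.6, -7.2, 6.4]
grip_width: 0.24
finger_force: 99.5
t: 12.35
tool_pos: [0.4901, 0.0008, 0.0818]
ee_rot: [-0.0, 0.619, 0.785, -0.002]
force: [-8.4, -7.1, 8.4]
grip_width: 0.24
finger_force: 99.9
t 12.35 pos [0.4901 0.0008 0.0818] yaw 13.5 q6 -0.38
cm [ 1.92 -7.98 -0.18] rv [ 0.003 -0.003 -0.002] f [-8.4 -7.1  8.4] w 0.24 ff 99.9
top0 u from -90
26 71 62 61 61 61 61 61 61 61 62 77 106 122 123 123 105 76 62 62 62 62 61 62 62 64 64 63 67 65 64 63
30 87 86 73 63 62 61 61 61 61 62 80 108 121 122 123 107 79 63 61 60 62 62 62 62 62 62 62 62 62 61 62
34 86 87 86 74 63 60 60 61 61 61 72 117 121 123 124 114 72 63 62 63 64 61 61 62 63 63 63 62 61 62 63
38 86 86 87 86 79 73 66 58 49 111 110 109 120 123 124 123 112 97 95 96 113 121 108 95 97 116 128 121 100 94 103
42 88 87 86 86 86 88 84 71 87 133 118 110 107 106 117 136 143 146 148 148 146 147 146 146 147 147 147 146 146 147 147
46 86 85 86 86 87 87 85 86 84 119 136 111 103 80 110 147 149 149 132 142 150 149 149 126 135 149 150 149 129 134 149
brass 13 [(3
[... 3519 characters left out ...]
 131 130 132 135 137 144 150 151 158 168 176 183 185
42 182 181 180 177 175 173 170 168 167 166 165 167 168 166 162 153 142 137 137 141 151 162 169 174 170 167 171 181 191 193 194
46 181 179 178 177 173 168 167 166 166 166 164 163 163 161 155 145 139 142 152 165 172 177 183 183 180 175 175 182 185 185 181
brass 16 [(317, 211, 66.0, 21.3), (317, 212, 64.5, 24.0), (317, 213, 63.0, 26.6), (317, 214, 61.6, 29.2), (317, 215, 60.1, 31.9), (317, 216, 58.6, 34.5), (318, 216, 56.7, 33.4), (317, 217, 57.2, 37.0), (318, 217, 55.2, 35.9), (316, 218, 57.7, 40.7), (317, 218, 55.7, 39.6), (318, 218, 53.8, 38.5), (316, 219, 56.2, 43.3), (317, 219, 54.3, 42.2), (316, 220, 54.8, 45.8), (317, 220, 52.8, 44.7)]
```

Run:
```python
from h import *
i=cv2.imread("pics/wrist5.png"); h=i.astype(int)
a=np.radians(13.4);u=np.array([-np.sin(a),np.cos(a),0]);n=np.array([np.cos(a),np.sin(a),0]); o=np.array([.4875,.013,0])
for y in range(148,204): print(y,''.join('#' if h[y,x,2]-h[y,x,0]>60 and h[y,x,1]-h[y,x,0]>35 else '+' if h[y,x,2]-h[y,x,0]>30 else '.' if h[y,x].sum()>560 else ' ' for x in range(372,462)))
for z in(.084,.064,.0): print(z,[proj("wrist5",o+n*.055+u*s/1e3+[0,0,z]).round(1).tolist() for s in(15,20,25,30)])
```

```text
148              ..................................                                        +++
149              ..................................                                        +++
150              ..................................                                        +++
151              ....                             .                                         ++
152              ....                                                                        +
153              ...                                                                         +
154              ....                             ++++                                        
155              .....  . ...       ..............+###++                                      
156              .................................+#####++                                    
157              ................................. ++#####++                                  
158             .................................. +++#######+                                
159             .................................. ++##
[... 3730 characters left out ...]
              
199                          .................                                                
200                     ..  ..................                                                
201                    .......................                                                
202                   ......                 .                                                
203                   .....                                                                   
0.084 [[425.8, 202.7], [426.9, 193.1], [428.1, 183.3], [429.3, 173.3]]
0.064 [[413.3, 191.3], [414.2, 182.7], [415.1, 173.9], [416.1, 165.0]]
0.0 [[387.5, 167.5], [388.0, 161.1], [388.5, 154.5], [389.0, 147.9]]
```

The pointer sits at u≈16.8 mm and the fin at about 25.6 mm in the same wrist view, so about 9 mm remains.

```bash
python3 -m handwheel '[[-0.1,0.4,0,0,0,0,0],[-0.2,0.7,0,0,0,0,0],[-0.2,0.85,0,0,0,0,0],[-0.2,0.85,0,0,0,0,0],[-0.2,0.85,0,0,0,0,0]]'
python3 - <<'E'
from h import *
snap("wrist","w6"); s=robot.read_state();print(s["tool_pos"],np.abs(s["joint_velocities"]).max())
a=np.radians(13.4);u=np.array([-np.sin(a),np.cos(a),0]);n=np.array([np.cos(a),np.sin(a),0]); o=np.array([.4875,.013,0])
i=cv2.imread("pics/w6.png"); h=i.astype(int); g=cv2.cvtColor(i,cv2.COLOR_BGR2GRAY)
for l in(28,32,36,42,44,46,48): print(l,*[int(cv2.getRectSubPix(g,(1,1),tuple(map(float,proj("w6",o+n*l/1e3+u*k/1e3+[0,0,.064]))))[0,0]) for k in range(14,40)])
for y in range(150,215): 
    r=''.join('#' if h[y,x,2]-h[y,x,0]>60 and h[y,x,1]-h[y,x,0]>35 else '+' if h[y,x,2]-h[y,x,0]>30 else '.' if h[y,x].sum()>560 else ' ' for x in range(375,470))
    if '#' in r: print(y,r)
for c in((440,195),(446,195),(446,200),(446,190)): p=atz("w6",*c,.084)-o; print(c,(p@n*1e3).round(1),(p@u*1e3).round(1))
# template check: handle top centre expected at boom travel
for e in range(-24,25,4):
    x,y=proj("w6",o+u*(.0885+e/1e3)+[0,0,.167]).round().astype(int); print(e,i[y,x] if 0<=y<400 else None,end=' ')
E
```

```text
t: 13.0
tool_pos: [0.4881, 0.0086, 0.0818]
ee_rot: [-0.0, 0.619, 0.785, -0.002]
force: [-10.3, -6.4, 9.3]
grip_width: 0.238
finger_force: 99.9
[0.48816853 0.00864165 0.08180544] 0.001731040133962022
28 107 108 107 107 108 107 130 171 177 175 173 174 176 177 176 174 166 120 108 109 108 108 108 107 108 108
32 100 100 100 100 99 98 125 171 178 176 172 175 176 178 177 175 165 118 100 101 101 101 101 101 100 101
36 98 98 99 99 99 99 124 171 177 176 172 174 175 177 177 175 166 120 99 99 98 100 102 103 102 103
42 155 172 204 210 209 210 211 211 184 155 134 98 96 108 193 211 211 210 210 210 210 211 165 76 167 211
44 155 162 201 212 212 212 211 203 160 155 136 98 96 107 193 211 210 211 210 210 210 211 165 75 165 211
46 151 150 148 95 102 186 206 175 151 152 133 98 97 81 133 205 206 205 205 206 205 207 162 74 162 206
48 174 154 150 87 76 139 156 155 153 170 166 99 97 79 119 209 208 209 209 209 210 211 166 74 165 210
168          ...                              +#++                                         ++++++++
169          ....                             +###+                             
[... 2762 characters left out ...]
.                 +++++##########+                       
198        .................             ..                  ++++##########+                       
199        ..............                 .                    ++##########+                       
200        .............                                        +##########+                       
201        .............                                        +##########                        
(440, 195) 61.5 27.5
(446, 195) 64.5 27.6
(446, 200) 64.8 25.0
(446, 190) 64.1 30.1
-24 [196 207 213] -20 [125 132 138] -16 [107 144 176] -12 [138 192 223] -8 [134 187 223] -4 [133 184 221] 0 None 4 None 8 None 12 None 16 None 20 None 24 None
```

The pointer at about 25.8 mm and the fin at about 26.1 mm are in line, everything is still, and the grip is held. Handing in.

```bash
python3 -c "
from cell import robot
print(robot.close_job())"
```

```text
the job is handed in; nothing more can be done
None
```

I handed the job in at about 13 s of robot time: the template is home in the slot and let go, the lock button is fully down, and the arm is holding the grip with the pointer within about 1 mm of the index mark by my measurement; no verdict came back.

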